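Close a two-part casting mould and clamp it with its draw latch

ROBOT

A 6-joint arm with a two-finger parallel gripper is mounted at the origin on a cart in front of the work surface, level with it; the furniture and walls round the work are solid. World frame = base frame: x ahead of the robot, y to its left, z up, the work surface at z = 0. Lengths are in m, angles in rad, forces in N, time in s.
With the tool pointing down it reaches from about 0.375 to 0.75 m from the base axis. Payload 9 kg.
Tool frame: the origin (TCP) lies on the centre line of the jaws, within the pads' length; the fingertips stand 11 mm ahead of it and the grasp point (between the pads) lies 8 mm behind it; z points along the fingers, y is the direction in which the jaws open and shut (so a half turn about z gives the same grasp; the last joint's range is limited). The gripper opens to 85 mm and grips with 20 to 120 N. Pads are 22 mm wide; open, the fingers measure 114 mm over their backs; the gripper's body (76 mm by 85 mm) begins 54 mm behind the grasp point. The pads swing forward as they close: fully open they stand 13 mm farther back than shut.
Start: joints at [-1.323, 0.104, 0.097, 1.564, 0, 1.353], TCP at [0.269, -0.536, 0.242] pointing down, gripper open.
Joint ranges: [-2.99, 2.99], [-0.84, 1.86], [-1.1, 1.16], [-1.84, 2.11], [-1.51, 1.56], [-3.14, 3.14]. Speed limits (rad/s): [2.22, 2.22, 2.57, 3.14, 3.14, 3.14].

INTERFACE

Orientations are given as a 3x3 rotation matrix whose columns are the frame's x, y, z axes.
In Python, from workcell import * gives the robot as it stands.
- The arm moves only by the tool arm_command, never from a script. Its argument "targets" is text: rows parted by semicolons, each of 7 numbers parted by spaces: the turn, a rotation vector about the tool's x, y, z in rad, then the shift along the tool's x, y, z in cm, then the opening, from 0 (shut) to 1 (fully open). In form: rx ry rz x y z fingers; .... A call has 1 to 8 rows; each row is the pose to reach, as a shift and turn from the pose commanded when the call began, along the tool's axes at that moment; what a row does not reach only later rows make up. A row lasts 1/10 s, in which the tool goes at most 50 mm and 8.59 degrees, less where a joint would pass 70% of its speed; a pose out of reach is approached as far as the arm can. A call with a gripper value outside its range is refused whole. The fingers move at their own pace and stop on an object; "grip_force" is the grip in N (left out, the last holds). Time passes only in rows, so rows that repeat a pose let the fingers close. It gives the time, the measured TCP pose, the force and the opening at its end, in the units of the state.
- read_state(): the state, without advancing time (a new reading comes with each control period).
- snapshot(name): name is "scene" or "top" or "wrist"; returns the picture (420x560x3 uint8, red, green, blue); there is no depth.
- calibration(name): a dict with "camera_matrix" (3x3 intrinsics, pixels), "dist" ([k1, k2, p1, p2, k3] as OpenCV has them; the pictures are not rectified), "xyz" and "rotation" of the camera in the world. Camera axes: x right, y up, looking along -z (the intrinsics and any distortion apply to the point x, -y, -z); pixel columns grow to the right and rows downward; lengths in m; the calibration is good to about 2 mm. A picture is of the moment at which its call begins: read the wrist's pose just before it. calibration takes no time and is no camera call; for the wrist camera it gives the pose at the moment of the call.
- job_done(): hands the job in, once; it reports no verdict.
Trained networks look in the newest picture that a camera, given by its name, has taken for a name from the list of things; names that differ only in an ending like _2 or _b are one class to them, and where a whole thing is asked for, a point or a joint stands for the part that bears it (a point fixed in the world has none). Each returns a list of dicts, best first, with "p" (0 to 1); they miss things now and then, are a little off and sometimes report something else, mostly with a low value. They report only what shows in the picture. A call takes as long as a camera call.
- boxes_of(camera, query): "box" ([centre column, centre row, width, height] in pixels, round what is visible of it).
- regions_of(camera, query): "pixels" (420x560 bool, what is visible of it) and "box" ([centre column, centre row, width, height] in pixels, round what is visible of it).
- tip_of(camera, query): "position" ([column, row] in pixels: a listed point, or the origin of a listed thing).
The state is a dict: "time": time; "joint_positions": joint angles; "joint_velocities": joint speeds; "joint_efforts": joint torques, N m; "tool_pos": TCP position; "ee_rot": TCP orientation; "ft_force": force on the tool from outside, world axes, zero at the start; "torque": the same for the moment, N m; "width": finger opening in m.
Only numpy, scipy, OpenCV 4.12 (cv2) and the standard library are available. Lean on these libraries where they do the work, as an engineer would, in place of code of your own. Each camera call takes 0.05 s, during which the arm holds its last target.

TASK

Close the stopper mould: slide the carriage in until its block just meets the rubber seal without squeezing it, swing the wire bail of the draw latch down over the keeper so that its cross bar lies behind the keeper's tooth, then press the latch lever over its dead centre until it lies flat and the bail is pulled tight. Do not force the lever, and leave the tape roll, cup, marker and bottles where they are.

Things in the scene. Friction and masses are not known exactly. Their poses are not given: they have to be found in the camera images.
- fixture: Mould fixture fixed to the worktop: grey board 124 (x) by 290 mm (y -135 to +155), 12 mm thick. Origin at worktop height, z up. The fixed aluminium half (80 wide, y -110 to -10, top z 47) carries the latch; the carriage slides along y on the +y side. Place and yaw differ from start to start.
- latch_pivot (a point): Axis of the latch lever, parallel to fixture x, at fixture y -45, z 55 mm, between two steel cheeks on the fixed half. The lever's home rest is a small rubber pad, top z 54, 51 mm to -y of this axis, yielding about 6 N per mm, with a hard stop about 4 mm down.
- seal: Black rubber seal, 70 wide, 24 high, standing 14 mm out of the +y face of the fixed half; origin at the centre of its outer face, at fixture y +4, z 32 when free. Yields along -y, about 7 N per mm. While the lever stands open (over 74 degrees) it must never be pressed with more than 18 N (squeezed 2.5 mm).
- carriage: Steel carriage sliding along fixture y with about 6 N friction (stays where left); origin at fixture (0, s, 0), s = 28 to 40 mm at the start, +y is away from the seal. The block bolted on it is set differently each time (not given): it meets the seal somewhere between s = -13 and +13 mm, felt as the push force rising above friction. Stopped 1 to 3 mm or more short, the bail cannot hook.
- carriage_mid (a point): Middle of the carriage's underside plate (60 mm to +y of the carriage's origin). The aluminium block on it: 78 wide, 70 long, top z 47 mm, with the keeper on top: 4 mm plate (top z 51) and a tooth 26 wide, top z 62, ramped towards the seal, leaning over away from it. The bail's bar must drop behind the tooth's far (+y) side, about 34 mm behind the block's front face.
- push_plate (a point): Middle of the top edge, on the outer (+y) face, of the carriage's upright push plate: 64 mm wide in x, 10 mm thick, top at z 83.5 mm. Push this face towards -y, or grip the plate's 10 mm from above. The block in front of it is 36 mm lower.
- lever: Steel latch lever, 24 wide, 5 thick, 73 mm long; origin on its pivot. Home = flat on a rubber rest, pointing to fixture -y, axes parallel to the fixture's. Turns up about fixture x; starts 80 to 85 degrees up (stop at 86), held by light friction. Dead centre about 12 degrees above flat, then it snaps home. Hooked, the tip needs up to about 12 N; never press it with more than 45 N.
- lever_tip (a point): Middle of the lever's free end, 70 mm from the pivot, on the side that is the top when it lies flat (then at fixture z 59 mm); with the lever up this side faces +y, the side to push.
- bail: Wire bail: U-shaped loop of 6 mm rod, 52 mm wide, legs 100 mm; origin on its pin, which the lever carries 24 mm from the lever's pivot; y axis along the legs to the cross bar. Starts about upright (73 to 95 degrees above level) and stays; pushed over towards +y below about 60 degrees it falls by its own weight onto the keeper. Clamped, it pulls with about 45 to 55 N.
- bail_bar (a point): Middle of the bail's cross bar (parallel to fixture x, 6 mm thick, 40 mm free length), at first about 50 mm above the lever's tip. Hooked on the keeper plate its centre is at fixture z about 54 mm; resting wrongly on tooth or ramp it is higher.
- tape_spare: Bystander: roll of brown tape, 92 mm across, 48 mm high; origin under its centre.
- scoop_cup: Bystander: plain grey cup, 66 mm across, 89 mm high; origin under its centre.
- marker: Bystander: marker pen, 135 mm long, lying; origin under its centre.
- tint_teal: Bystander: slim bottle, 48 mm across, 196 mm high; origin under its centre.
- tint_orange: Bystander: slim bottle, 46 mm across, 216 mm high; origin under its centre.

How it is judged:
On the way:
1. the bail's cross bar lies down on the keeper plate (below fixture z 58 mm) while the lever still stands open (z of bail_bar in the frame of fixture below 0.058 m and angle between the y axis of lever and the y axis of fixture, either way round above 0.7 rad), for 0.2 s.
At the end, for the whole second after the job is handed in: The lever lies flat (within 0.06 rad of home), the bail pulls on the keeper with more than 35 N and the block presses on the seal with more than 35 N (angle between the y axis of lever and the y axis of fixture, either way round below 0.06 rad and y of lever_tip in the frame of fixture below -0.1 m and contact force between each of bail, seal and carriage above 35 N); the robot touches nothing.
It fails at once if the seal is pressed with more than 18 N while the lever still stands open (over 1.3 rad) (contact force between seal and carriage above 18 N and angle between the y axis of lever and the y axis of fixture, either way round above 1.3 rad).
It fails at once if the fingers force the lever with more than 45 N (contact force between the fingers and lever above 45 N).
It fails at once if a bystander is moved by more than 30 mm (distance of any of tape_spare, scoop_cup, marker, tint_teal, tint_orange from where it was at the start of the episode above 0.03 m).
It also fails if it takes over 70 s, if anything falls off the work surface, if the arm or the gripper's body presses on something with over 40 N, if the wrist force passes 120 N, or if a joint passes its speed limit or range.

## Working session

There is one attempt and no reset: what is moved stays moved. The work goes in short steps, Python scripts to look and compute and a tool call to move; the robot and the scene stay as the last step left them, time stands still between calls to the robot, and variables do not carry over. Pictures are saved under pics/ and viewed, and the job is handed in when it is done.

Besides the shell and the picture viewer there is one more tool, called after ">>>" by a JSON object that holds its "method" and its "body", one argument or row to a line. arm_command: Moves the arm, as the interface text tells. Its arguments: {"type":"object","properties":{"targets":{"type":"string"},"grip_force":{"type":"number"}},"required":["targets"]}

```bash
mkdir -p pics; ls
python3 - <<'E'
from workcell import *
import cv2
s=read_state();print(s)
for n in ("scene","top","wrist"):
    im=snapshot(n);cv2.imwrite(f"pics/{n}0.png",im[:,:,::-1])
    c=calibration(n);print(n,c)
E
```

```text
pics
{'time': 0.0, 'joint_positions': array([-1.32268559e+00,  1.04685361e-01,  9.64379470e-02,  1.56387191e+00,
        3.35163222e-07,  1.35308856e+00]), 'joint_velocities': array([ 0.00044068,  0.00056426, -0.00157014,  0.00045434,  0.00010913,
        0.00150903]), 'joint_efforts': array([ 2.72408033e-03, -5.56934774e+01,  5.03644538e+01,  1.70427473e-02,
       -1.70326834e-04, -4.21177887e-06]), 'tool_pos': array([ 0.26941709, -0.53575491,  0.24151323]), 'ee_rot': array([[ 8.93454277e-01,  4.49154038e-01, -3.24566573e-04],
       [ 4.49154064e-01, -8.93453402e-01,  1.28256327e-03],
       [ 2.86083360e-04, -1.29169203e-03, -9.99999125e-01]]), 'ft_force': array([ 0.12626578, -0.2042051 , -0.54538721]), 'torque': array([ 0.03788021, -0.02172252, -0.0059947 ]), 'width': 0.08523111603623781}
scene {'camera_matrix': array([[403.9316381 ,   0.        , 278.90960178],
       [  0.        , 403.9316381 , 214.86453192],
       [  0.        ,   0.        ,   1.        ]]), 'dist': array([-0.03685849,  0.        ,  0.        ,  0.        ,  0.        ]), 'xyz': array([0.69470187, 0.639747
[... 449 characters left out ...]
0.50165113, 0.10699334, 0.94092733]), 'rotation': array([[ 0.01851316,  0.99518205, -0.09628053],
       [-0.99977599,  0.01941419,  0.0084299 ],
       [ 0.0102585 ,  0.0961029 ,  0.99531854]])}
wrist {'camera_matrix': array([[301.93511603,   0.        , 270.06438352],
       [  0.        , 301.93511603, 213.08668054],
       [  0.        ,   0.        ,   1.        ]]), 'dist': array([0.02149534, 0.        , 0.        , 0.        , 0.        ]), 'xyz': array([ 0.32901656, -0.50620921,  0.37310111]), 'rotation': array([[ 4.48158709e-01,  8.61783012e-01,  2.37663231e-01],
       [-8.93953673e-01,  4.32261216e-01,  1.18309221e-01],
       [-7.75720024e-04, -2.65481226e-01,  9.64115718e-01]])}
```

View pics/scene0.png

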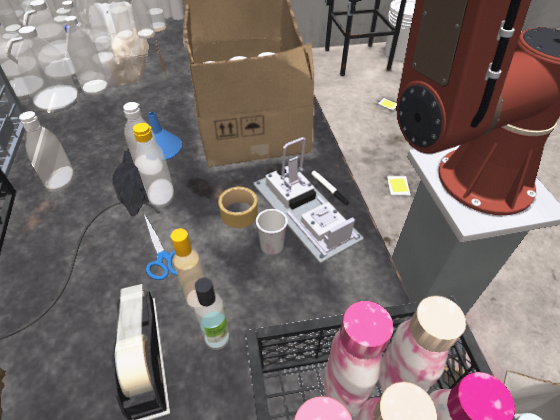

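View pics/top0.png

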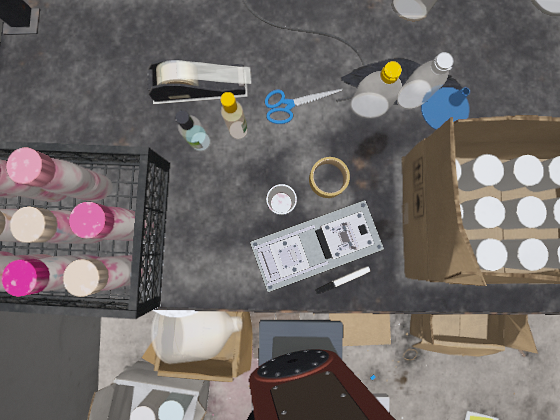

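Run:
```python
from workcell import *
names=["fixture","latch_pivot","seal","carriage","carriage_mid","push_plate","lever","lever_tip","bail","bail_bar","tape_spare","scoop_cup","marker","tint_teal","tint_orange"]
for n in names:
    for c in ("scene","top"):
        r=tip_of(c,n); print(n,c,[(round(d['p'],2),[round(float(v),1) for v in d['position']]) for d in r[:2]])
```

```text
fixture scene [(0.81, [303.9, 209.8])]
fixture top [(0.94, [320.6, 245.7])]
latch_pivot scene [(0.63, [291.5, 181.4])]
latch_pivot top [(0.91, [340.8, 235.0]), (0.65, [320.0, 243.6])]
seal scene [(0.84, [303.1, 201.4])]
seal top [(0.54, [318.6, 243.1])]
carriage scene [(0.71, [302.9, 215.0]), (0.62, [296.1, 136.8])]
carriage top [(0.86, [306.0, 246.9])]
carriage_mid scene [(0.81, [323.3, 232.6]), (0.53, [291.9, 155.2])]
carriage_mid top [(0.81, [285.1, 257.1])]
push_plate scene [(0.55, [343.7, 226.1])]
push_plate top [(0.63, [259.1, 265.3])]
lever scene [(0.78, [294.5, 185.2])]
lever top []
lever_tip scene [(0.9, [293.0, 156.4])]
lever_tip top [(0.66, [348.8, 235.8])]
bail scene [(0.54, [291.6, 170.7])]
bail top [(0.45, [347.0, 237.1])]
bail_bar scene [(0.52, [295.1, 139.2]), (0.22, [239.6, 209.2])]
bail_bar top [(0.58, [352.9, 236.5])]
tape_spare scene [(0.93, [238.5, 211.4])]
tape_spare top [(0.72, [326.8, 179.8])]
scoop_cup scene [(0.71, [270.0, 245.3])]
scoop_cup top [(0.67, [345.8, 234.2])]
marker scene [(0.81, [329.8, 189.5])]
marker top [(0.94, [340.3, 281.8])]
tint_teal scene [(0.64, [218.9, 341.5])]
tint_teal top [(0.59, [202.3, 141.2]), (0.59, [319.8, 244.8])]
tint_orange scene [(0.6, [199.3, 300.1])]
tint_orange top [(0.96, [236.2, 131.1]), (0.64, [317.7, 241.9])]
```

Run:
```python
import cv2
a=cv2.imread("pics/top0.png")[190:310,240:400];cv2.imwrite("pics/topz.png",cv2.resize(a,None,fx=5,fy=5,interpolation=cv2.INTER_CUBIC))
a=cv2.imread("pics/scene0.png")[130:270,230:380];cv2.imwrite("pics/scenez.png",cv2.resize(a,None,fx=4.2,fy=4.2,interpolation=cv2.INTER_CUBIC))
```

```text
(no output)
```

View pics/topz.png

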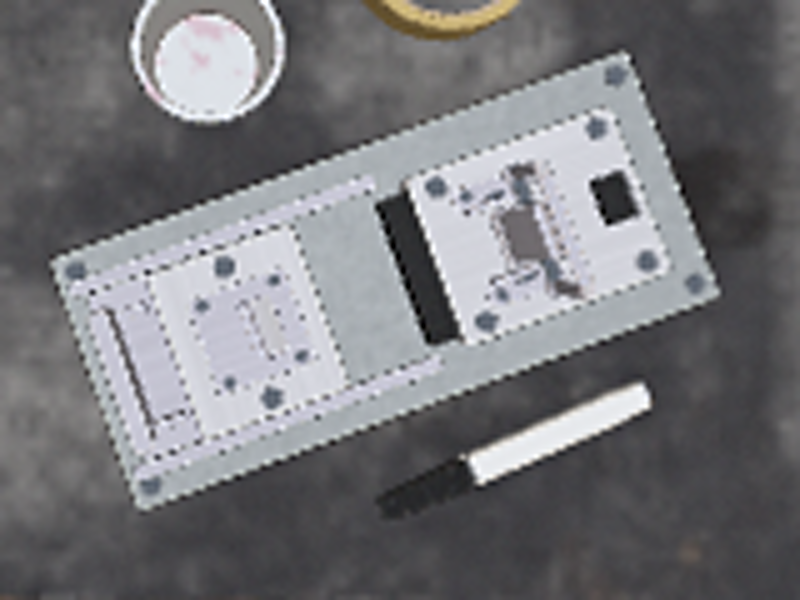

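View pics/scenez.png

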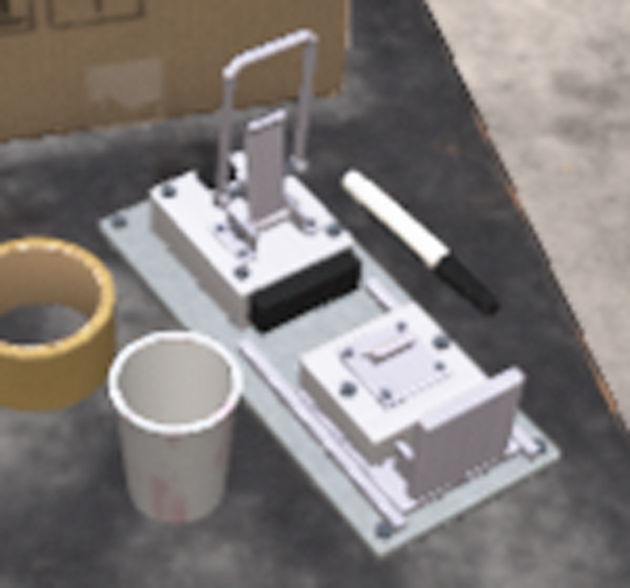

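```bash
cat > h.py <<'E'
from workcell import *
import numpy as np, cv2
from scipy.optimize import least_squares
F=np.diag([1,-1,-1.])
def proj(c,P):
    R=F@c['rotation'].T; t=-R@c['xyz']
    return cv2.projectPoints(np.atleast_2d(P).astype(float),cv2.Rodrigues(R)[0],t,c['camera_matrix'],c['dist'])[0][:,0]
def ray(c,px):
    u=cv2.undistortPoints(np.array([[px]],float),c['camera_matrix'],c['dist'])[0,0]
    return c['xyz'],c['rotation']@np.array([u[0],-u[1],-1])
def fixT(p):
    x,y,a=p;return np.array([[np.cos(a),-np.sin(a),0],[np.sin(a),np.cos(a),0],[0,0,1]]),np.array([x,y,0])
def fw(p,P):
    R,t=fixT(p);return np.atleast_2d(P)@R.T+t
def wf(p,W):
    R,t=fixT(p);return (np.atleast_2d(W)-t)@R
def onaxis(p,c,px,x=0.0):
    # intersect ray with fixture plane x=const -> fixture coords
    o,d=ray(c,px);R,t=fixT(p);o=R.T@(o-t);d=R.T@d;return o+d*(x-o[0])/d[0]
def onz(p,c,px,z):
    o,d=ray(c,px);return wf(p,o+d*(z-o[2])/d[2])[0]
E
python3 - <<'E'
from h import *
ct,cs=calibration("top"),calibration("scene")
T=np.array([[52,258],[140,510],[627,52],[720,294]])/5+[240,190]-.4
PT=np.array([[62,155,12],[-62,155,12],[62,-135,12],[-62,-135,12]])/1000
S=np.array([[380,553],[560,455],[100,220]])/4.2+[230,130]-.4
PS=PT[[0,1,2]]
def res(p): return np.r_[(proj(ct,fw(p,PT))-T).ravel(),(proj(cs,fw(p,PS))-S).ravel()]
r=least_squares(res,[.4,0,.3]);print(r.x,r.fun.round(1))
p=r.x;np.save("fix.npy",p)
rt=least_squares(lambda p:res(p)[:8],[.4,0,.3]);print('top',rt.x)
rt=least_squares(lambda p:res(p)[8:],[.4,0,.3]);print('sc',rt.x)
for n,cx,ct_ in (("lever_tip",(293,156.4),(348.8,235.8)),("bail_bar",(295.1,139.2),(352.9,236.5)),("push_plate",(343.7,226.1),(259.1,265.3)),("mid",(323.3,232.6),(285.1,257.1))):
    # triangulate
    A=[];b=[]
    for c,px in ((cs,cx),(ct,ct_)):
        o,d=ray(c,px);d/=np.linalg.norm(d);M=np.eye(3)-np.outer(d,d);A.append(M);b.append(M@o)
    X=np.linalg.lstsq(np.vstack(A),np.hstack(b),rcond=None)[0]
    print(n,X.round(4),(wf(p,X)*1000).round(1),(onaxis(p,cs,cx)*1000).round(1))
    print([ (proj(c,X)-px).round(1) for c,px in((cs,cx),(ct,ct_))])
print("pushplate topz by z", onz(p,ct,(259.1,265.3),.0835)*1000,onz(p,cs,(343.7,226.1),.0835)*1000)
for q in ((98,310),(150,440),(295,225),(345,385),(163,265),(205,432)):
    q=np.array(q)/5+[240,190]-.4; print(q,(onz(p,ct,q,.0835)*1000).round(1),(onz(p,ct,q,.047)*1000).round(1))
print(fw(p,[[0,.04+.13,.0835],[0,-.045,.055]]))
E
```

```text
[0.50084461 0.00506344 0.36431167] [-0.4  0.3 -0.1  0.6  0.4 -0.3  0.6  0.9 -0.7  0.7  0.4 -0.1 -1.2  0.3]
top [0.50179188 0.00530883 0.36516569]
sc [0.49896789 0.00421664 0.35763359]
lever_tip [ 0.5184 -0.0375  0.1357] [[  1.2 -46.  135.7]] [  0.  -47.5 134.1]
[array([[-0.1, -0. ]]), array([[-0. ,  0.1]])]
bail_bar [ 0.5159 -0.0364  0.185 ] [[ -0.7 -44.1 185. ]] [  0.  -42.5 186.4]
[array([[-0.2, -0. ]]), array([[-0.1,  0.2]])]
push_plate [0.4521 0.1455 0.0905] [[  4.5 148.6  90.5]] [  0.  146.3  85. ]
[array([[-0.7, -0.1]]), array([[-0.3,  0.6]])]
mid [0.4694 0.0881 0.0021] [[ 0.2 88.8  2.1]] [ 0.  87.6  0.8]
[array([[0.3, 0. ]]), array([[ 0.1, -0.3]])]
pushplate topz by z [  5.33018547 148.05718619  83.5       ] [ -0.94490364 145.46124445  83.5       ]
[259.2 251.6] [ 32.8 138.1  83.5] [ 32.6 139.9  47. ]
[269.6 277.6] [-26.8 135.7  83.5] [-29.6 137.4  47. ]
[298.6 234.6] [38.3 46.  83.5] [38.4 43.9 47. ]
[308.6 266.6] [-33.3  49.3  83.5] [-36.3  47.3  47. ]
[272.2 242.6] [ 41.4 105.4  83.5] [ 41.6 105.8  47. ]
[280.6 276. ] [-31.6 112.4  83.5] [-34.5 113.2  47. ]
[[ 0.44027255  0.16390621  0.0835    ]
 [ 0.51687839 -0.03698318  0.055     ]]
```

>>> {"method": "arm_command", "body": {
  "targets": "0 0 -0.75 0 -18 -16 1; 0 0 -0.75 0 -18 -16 1; 0 0 -0.75 0 -18 -16 1; 0 0 -0.75 0 -18 -16 1; 0 0 -0.75 0 -18 -16 1; 0 0 -0.75 0 -18 -16 1"
}}

```text
time: 2.25
tool_pos: [0.188, -0.3736, 0.4074]
ee_rot: [[0.343, 0.939, 0.001], [0.939, -0.343, -0.008], [-0.007, 0.003, -1.0]]
ft_force: [-0.1, -0.5, 0.8]
width: 0.0855
```

```bash
cat > g.py <<'E'
from h import *
import sys
# usage: g.py fx fy fz yawdeg_fix(deg of tool x rel. fixture x) : print rel move from current measured
p=np.load("fix.npy");s=read_state();R=s['ee_rot'];t=s['tool_pos']
print('t',round(s['time'],2),'tcp',t.round(4),'fix',(wf(p,t)[0]*1000).round(1),'yaw_fix',round(np.degrees(np.arctan2(R[1,0],R[0,0])-p[2]),1),'F',s['ft_force'].round(1),'Ffix',(s['ft_force']@fixT(p)[0]).round(1),'w',round(s['width'],4))
print('j',s['joint_positions'].round(2))
if len(sys.argv)>1:
    a=[float(v) for v in sys.argv[1:]]
    W=fw(p,np.array(a[:3])/1000)[0]
    yaw=p[2]+np.radians(a[3])
    x=np.array([np.cos(yaw),np.sin(yaw),0]);z=np.array([0,0,-1.]);T=np.c_[x,np.cross(z,x),z]
    print('rot',cv2.Rodrigues(R.T@T)[0].ravel().round(4),'shift cm',((W-t)@R*100).round(2))
E
python3 g.py 0 148 250 180
```

```text
t 2.25 tcp [ 0.188  -0.3736  0.4074] fix [-427.3 -242.4  407.4] yaw_fix 49.1 F [-0.1 -0.5  0.8] Ffix [-0.2 -0.5  0.8] w 0.0855
j [-1.42 -0.33 -0.    1.9  -0.    0.5 ]
rot [-0.0059  0.0075 -2.2849] shift cm [57.59  6.67 15.37]
```

>>> {"method": "arm_command", "body": {
  "targets": "0 0 -0.15 4.7 1.7 0 1; 0 0 -0.3 9.4 3.4 0 1; 0 0 -0.45 14.1 5.1 0 1; 0 0 -0.6 18.8 6.6 0 1; 0 0 -0.75 23.5 8.1 0 1; 0 0 -0.9 28.2 9.8 0 1; 0 0 -1.05 32.9 11.4 0 1; 0 0 -1.05 32.9 11.4 0 1"
}}

```text
time: 3.05
tool_pos: [0.4125, -0.1016, 0.4014]
ee_rot: [[-0.649, 0.761, 0.0], [0.761, 0.649, 0.002], [0.001, 0.001, -1.0]]
ft_force: [-0.4, -0.9, -0.4]
width: 0.0852
```

```bash
python3 g.py 0 146 200 180
```

```text
t 3.05 tcp [ 0.4125 -0.1016  0.4014] fix [-120.5  -68.2  401.4] yaw_fix 109.6 F [-0.4 -0.9 -0.4] Ffix [-0.7 -0.7 -0.4] w 0.0852
j [-0.55 -0.31  0.    1.89  0.    0.31]
rot [ 1.7000e-03 -4.0000e-04 -1.2284e+00] shift cm [16.1  18.52 20.18]
```

>>> {"method": "arm_command", "body": {
  "targets": "0 0 -0.15 2.3 2.6 2.8 1; 0 0 -0.3 4.6 5.2 5.7 1; 0 0 -0.45 6.9 7.8 8.5 1; 0 0 -0.6 9.2 10.4 11.3 1; 0 0 -0.75 11.5 13 14.2 1; 0 0 -0.9 13.8 15.6 17 1; 0 0 -1.05 16.1 18.2 19 1; 0 0 -1.2 16.1 18.2 20 1"
}}

```text
time: 3.85
tool_pos: [0.4456, 0.1365, 0.1992]
ee_rot: [[-0.945, -0.326, -0.003], [-0.326, 0.945, 0.001], [0.003, 0.002, -1.0]]
ft_force: [-0.1, -0.7, -0.1]
width: 0.0853
```

```bash
python3 g.py 0 143 100 180
python3 - <<'E'
from h import *
im=snapshot("wrist");c=calibration("wrist");cv2.imwrite("pics/w1.png",im[:,:,::-1])
p=np.load("fix.npy")
for n in ("push_plate","carriage_mid","bail_bar","lever_tip","seal"):
    for d in tip_of("wrist",n)[:1]: print(n,d, onz(p,c,d['position'],.0835)*1000)
E
```

```text
t 3.85 tcp [0.4456 0.1365 0.1992] fix [ -4.7 142.5 199.2] yaw_fix -181.9 F [-0.1 -0.7 -0.1] Ffix [-0.3 -0.7 -0.1] w 0.0853
j [ 0.02 -0.31 -0.37  1.52  0.   -0.32]
rot [ 0.0017 -0.0028 -0.0326] shift cm [-0.5   0.05  9.92]
push_plate {'position': [268.7, 219.5], 'p': 0.57} [ -0.43888004 139.87810768  83.5       ]
lever_tip {'position': [1.9, 244.3], 'p': 0.6} [ 15.82005989 -88.54563956  83.5       ]
seal {'position': [131.9, 206.7], 'p': 0.85} [-14.4841896   25.74389857  83.5       ]
```

View pics/w1.png

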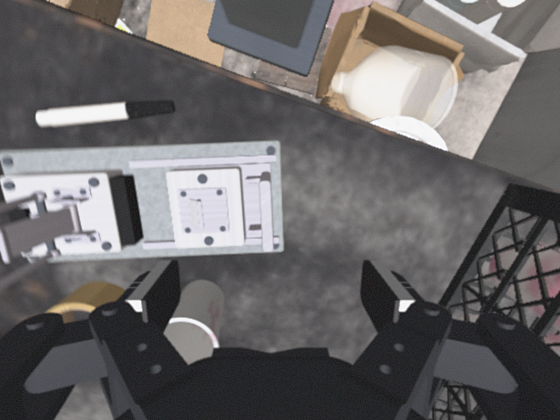

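```bash
python3 - <<'E'
from h import *
c=calibration("wrist");p=np.load("fix.npy")
im=cv2.imread("pics/w1.png")[140:260,150:300];cv2.imwrite("pics/w1z.png",cv2.resize(im,None,fx=5,fy=5,interpolation=cv2.INTER_CUBIC))
for px in ((283,142),(283,249)): print('board',onz(p,c,px,.012)*1000)
for px in ((261,182),(272,182),(261,248),(272,248)): print(onz(p,c,px,.0835)*1000)
for px in ((168,170),(168,247),(242,168),(245,247)): print('blk',onz(p,c,px,.047)*1000)
E
python3 g.py 0 141 100 180
```

```text
board [-59.38200379 154.21277431  12.        ]
board [ 59.76776192 150.02926641  12.        ]
[-30.50961161 131.87318623  83.5       ]
[-30.08235325 141.07873288  83.5       ]
[ 28.64110942 128.64436552  83.5       ]
[ 29.09414966 138.42175012  83.5       ]
blk [-39.90643054  43.0816695   47.        ]
blk [37.76739383 32.44557489 47.        ]
blk [-38.62962035 113.20193374  47.        ]
blk [ 41.46599302 110.5415064   47.        ]
t 4.15 tcp [0.4471 0.133  0.203 ] fix [ -4.6 138.7 203. ] yaw_fix -182.6 F [0.6 0.7 0.2] Ffix [0.8 0.4 0.2] w 0.0854
j [ 0.01 -0.32 -0.37  1.52 -0.   -0.31]
rot [-0.0006  0.001  -0.0454] shift cm [-0.44  0.25 10.3 ]
```

View pics/w1z.png

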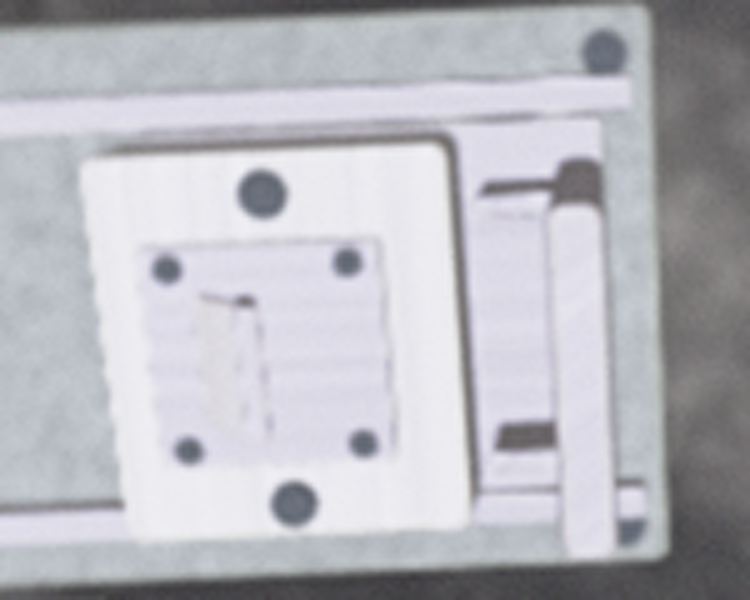

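>>> {"method": "arm_command", "body": {
  "targets": "0 0 -0.045 -0.4 0.1 4 1; 0 0 -0.045 -0.4 0.1 8 1; 0 0 -0.045 -0.4 0.1 11 1; 0 0 -0.045 -0.4 0.1 12.5 1; 0 0 -0.045 -0.4 0.1 13.3 1; 0 0 -0.045 -0.4 0.1 13.3 1"
}}

```text
time: 4.75
tool_pos: [0.4503, 0.1357, 0.0696]
ee_rot: [[-0.933, -0.359, 0.0], [-0.359, 0.933, -0.0], [-0.0, -0.0, -1.0]]
ft_force: [0.7, -0.1, -0.0]
width: 0.0857
```

```bash
python3 g.py 0 141 70 180
python3 - <<'E'
from h import *
im=snapshot("scene");cv2.imwrite("pics/s2.png",cv2.resize(im[100:300,200:440,::-1],None,fx=3,fy=3,interpolation=cv2.INTER_CUBIC))
E
python3 g.py 0 141 70 180
```

```text
t 4.75 tcp [0.4503 0.1357 0.0696] fix [ -0.7 140.1  69.6] yaw_fix -179.8 F [ 0.7 -0.1 -0. ] Ffix [ 0.6 -0.4 -0. ] w 0.0857
j [ 0.01 -0.26 -0.56  1.27 -0.   -0.35]
rot [-0.0002  0.0001  0.0034] shift cm [-0.07  0.09 -0.04]
t 4.8 tcp [0.4508 0.1358 0.0705] fix [ -0.2 139.9  70.5] yaw_fix -179.8 F [-0.  -0.3 -0. ] Ffix [-0.1 -0.3 -0. ] w 0.0856
j [ 0.01 -0.26 -0.56  1.27 -0.   -0.35]
rot [-0.0006  0.0013  0.0037] shift cm [-0.02  0.11  0.05]
```

View pics/s2.png

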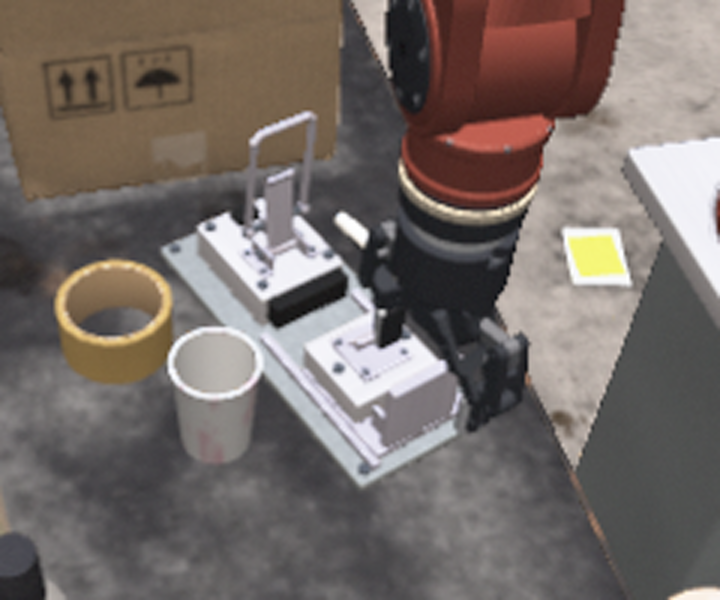

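>>> {"method": "arm_command", "body": {
  "targets": "0 0 0 0 0 0 0.3; 0 0 0 0 0 0 0; 0 0 0 0 0 0 0; 0 0 0 0 0 0 0; 0 0 0 0 0 0 0; 0 0 0 0 0 0 0; 0 0 0 0 0 0 0",
  "grip_force": 40
}}

```text
time: 5.5
tool_pos: [0.4502, 0.1359, 0.0696]
ee_rot: [[-0.933, -0.361, 0.0], [-0.361, 0.933, -0.0], [-0.0, -0.0, -1.0]]
ft_force: [-0.6, -1.1, 4.0]
width: 0.0097
```

```bash
python3 g.py 0 110 70 180
```

```text
t 5.5 tcp [0.4502 0.1359 0.0696] fix [ -0.7 140.3  69.6] yaw_fix -179.7 F [-0.6 -1.1  4. ] Ffix [-0.9 -0.8  4. ] w 0.0097
j [ 0.01 -0.26 -0.56  1.27 -0.   -0.35]
rot [-0.0005  0.0002  0.0047] shift cm [-0.05 -3.03 -0.04]
```

>>> {"method": "arm_command", "body": {
  "targets": "0 0 0 0 -0.5 0 0; 0 0 0 0 -1 0 0; 0 0 0 0 -1.5 0 0"
}}

```text
time: 5.8
tool_pos: [0.4552, 0.1228, 0.0696]
ee_rot: [[-0.932, -0.362, -0.0], [-0.362, 0.932, 0.002], [-0.0, 0.002, -1.0]]
ft_force: [-3.2, 6.0, 6.4]
width: 0.0089
```

>>> {"method": "arm_command", "body": {
  "targets": "0 0 0 0 -0.3 0 0; 0 0 0 0 -0.6 0 0; 0 0 0 0 -0.9 0 0"
}}

```text
time: 6.1
tool_pos: [0.4585, 0.1144, 0.0696]
ee_rot: [[-0.932, -0.361, -0.0], [-0.361, 0.932, 0.002], [-0.0, 0.002, -1.0]]
ft_force: [-2.9, 5.5, 6.9]
width: 0.009
```

```bash
python3 g.py
python3 - <<'E'
from h import *
im=snapshot("scene");cv2.imwrite("pics/s3.png",cv2.resize(im[130:270,230:400,::-1],None,fx=4,fy=4,interpolation=cv2.INTER_CUBIC))
E
python3 g.py
```

```text
t 6.1 tcp [0.4585 0.1144 0.0696] fix [ -0.6 117.2  69.6] yaw_fix -179.7 F [-2.9  5.5  6.9] Ffix [-0.7  6.2  6.9] w 0.009
j [-0.03 -0.25 -0.56  1.27  0.   -0.4 ]
t 6.15 tcp [0.4586 0.114  0.0696] fix [ -0.6 116.8  69.6] yaw_fix -179.7 F [-2.2  4.1  5.8] Ffix [-0.6  4.7  5.8] w 0.0096
j [-0.04 -0.25 -0.56  1.27  0.   -0.4 ]
```

View pics/s3.png

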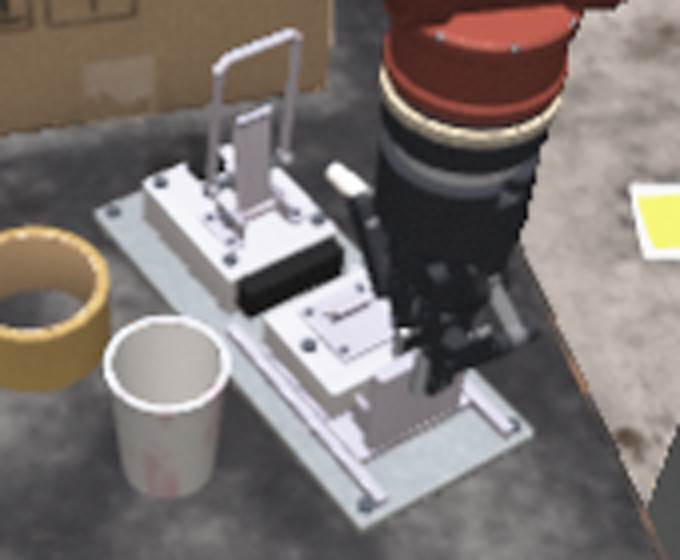

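>>> {"method": "arm_command", "body": {
  "targets": "0 0 0 0 -0.2 0 0; 0 0 0 0 -0.4 0 0; 0 0 0 0 -0.6 0 0; 0 0 0 0 -0.8 0 0"
}}

```text
time: 6.55
tool_pos: [0.4613, 0.107, 0.0696]
ee_rot: [[-0.932, -0.362, -0.0], [-0.362, 0.932, 0.002], [-0.0, 0.002, -1.0]]
ft_force: [-3.7, 5.3, 6.0]
width: 0.0097
```

```bash
python3 g.py
python3 - <<'E'
from h import *
im=snapshot("scene");cv2.imwrite("pics/s4.png",cv2.resize(im[160:260,270:370,::-1],None,fx=6,fy=6,interpolation=cv2.INTER_CUBIC))
E
python3 g.py
```

```text
t 6.55 tcp [0.4613 0.107  0.0696] fix [ -0.6 109.3  69.6] yaw_fix -179.7 F [-3.7  5.3  6. ] Ffix [-1.5  6.3  6. ] w 0.0097
j [-0.05 -0.25 -0.55  1.27  0.   -0.42]
t 6.6 tcp [0.4614 0.1067 0.0696] fix [ -0.6 109.   69.6] yaw_fix -179.7 F [-3.3  4.3  6.5] Ffix [-1.6  5.2  6.5] w 0.0093
j [-0.05 -0.25 -0.55  1.27  0.   -0.42]
```

View pics/s4.png

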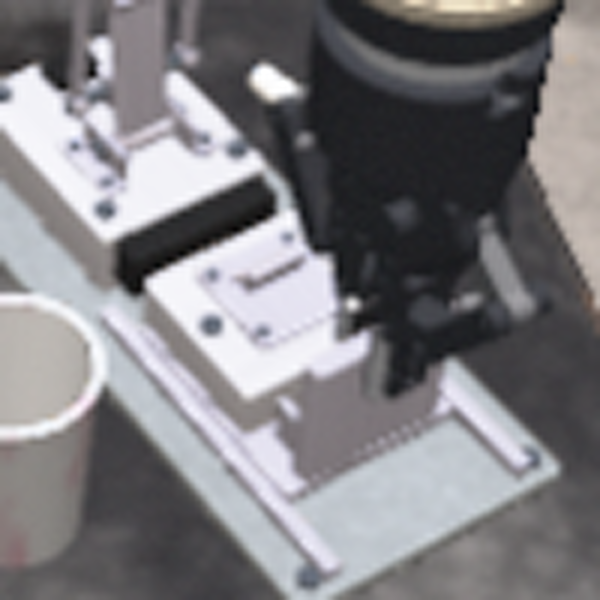

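>>> {"method": "arm_command", "body": {
  "targets": "0 0 0 0 -0.1 0 0; 0 0 0 0 -0.2 0 0; 0 0 0 0 -0.3 0 0"
}}

```text
time: 6.9
tool_pos: [0.4624, 0.1042, 0.0696]
ee_rot: [[-0.932, -0.361, -0.0], [-0.361, 0.932, 0.002], [-0.0, 0.002, -1.0]]
ft_force: [-4.5, 4.6, 6.0]
width: 0.0091
```

>>> {"method": "arm_command", "body": {
  "targets": "0 0 0 0 -0.1 0 0; 0 0 0 0 -0.2 0 0"
}}

```text
time: 7.1
tool_pos: [0.4631, 0.1023, 0.0696]
ee_rot: [[-0.932, -0.361, -0.001], [-0.361, 0.932, 0.002], [-0.0, 0.002, -1.0]]
ft_force: [-4.5, 4.9, 7.5]
width: 0.0096
```

```bash
python3 g.py
```

```text
t 7.1 tcp [0.4631 0.1023 0.0696] fix [ -0.6 104.3  69.6] yaw_fix -179.7 F [-4.5  4.9  7.5] Ffix [-2.5  6.2  7.5] w 0.0096
j [-0.06 -0.25 -0.55  1.27  0.   -0.43]
```

>>> {"method": "arm_command", "body": {
  "targets": "0 0 0 0 -0.1 0 0; 0 0 0 0 -0.15 0 0"
}}

```text
time: 7.3
tool_pos: [0.4637, 0.1008, 0.0696]
ee_rot: [[-0.932, -0.361, -0.0], [-0.361, 0.932, 0.002], [-0.0, 0.002, -1.0]]
ft_force: [-3.2, 4.8, 6.4]
width: 0.0089
```

>>> {"method": "arm_command", "body": {
  "targets": "0 0 0 0 -0.1 0 0; 0 0 0 0 -0.15 0 0"
}}

```text
time: 7.5
tool_pos: [0.4642, 0.0995, 0.0696]
ee_rot: [[-0.932, -0.361, -0.001], [-0.361, 0.932, 0.002], [-0.0, 0.002, -1.0]]
ft_force: [-3.2, 5.1, 6.0]
width: 0.0094
```

```bash
python3 g.py;  python3 - <<'E'
from h import *
im=snapshot("scene");cv2.imwrite("pics/s5.png",cv2.resize(im[160:260,270:370,::-1],None,fx=6,fy=6,interpolation=cv2.INTER_CUBIC))
E
python3 g.py
```

```text
t 7.5 tcp [0.4642 0.0995 0.0696] fix [ -0.6 101.3  69.6] yaw_fix -179.7 F [-3.2  5.1  6. ] Ffix [-1.2  5.9  6. ] w 0.0094
j [-0.07 -0.24 -0.55  1.26  0.   -0.44]
t 7.55 tcp [0.4642 0.0994 0.0696] fix [ -0.6 101.2  69.6] yaw_fix -179.7 F [-4.4  4.3  6.6] Ffix [-2.6  5.6  6.6] w 0.0092
j [-0.07 -0.24 -0.55  1.26  0.   -0.44]
```

View pics/s5.png

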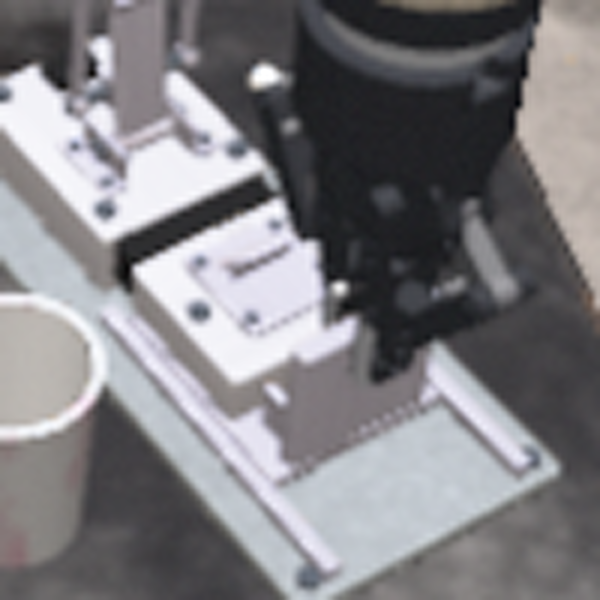

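Seal strip still shows its full width; close now. Continue in small steps.

>>> {"method": "arm_command", "body": {
  "targets": "0 0 0 0 -0.1 0 0; 0 0 0 0 -0.1 0 0"
}}

```text
time: 7.75
tool_pos: [0.4646, 0.0985, 0.0696]
ee_rot: [[-0.932, -0.361, -0.0], [-0.361, 0.932, 0.002], [-0.0, 0.002, -1.0]]
ft_force: [-3.4, 3.9, 6.3]
width: 0.009
```

>>> {"method": "arm_command", "body": {
  "targets": "0 0 0 0 -0.1 0 0; 0 0 0 0 -0.1 0 0"
}}

```text
time: 7.95
tool_pos: [0.4649, 0.0975, 0.0696]
ee_rot: [[-0.932, -0.361, -0.0], [-0.361, 0.932, 0.002], [-0.0, 0.002, -1.0]]
ft_force: [-4.2, 5.7, 6.8]
width: 0.0092
```

```bash
python3 g.py
```

```text
t 7.95 tcp [0.4649 0.0975 0.0696] fix [-0.6 99.2 69.6] yaw_fix -179.7 F [-4.2  5.7  6.8] Ffix [-1.9  6.9  6.8] w 0.0092
j [-0.07 -0.24 -0.55  1.26  0.   -0.44]
```

>>> {"method": "arm_command", "body": {
  "targets": "0 0 0 0 -0.1 0 0; 0 0 0 0 -0.1 0 0"
}}

```text
time: 8.15
tool_pos: [0.4652, 0.0967, 0.0696]
ee_rot: [[-0.932, -0.361, -0.001], [-0.361, 0.932, 0.002], [-0.0, 0.002, -1.0]]
ft_force: [-3.7, 5.1, 6.6]
width: 0.0092
```

```bash
python3 g.py
```

```text
t 8.15 tcp [0.4652 0.0967 0.0696] fix [-0.6 98.3 69.6] yaw_fix -179.7 F [-3.7  5.1  6.6] Ffix [-1.7  6.1  6.6] w 0.0092
j [-0.07 -0.24 -0.55  1.26  0.   -0.44]
```

>>> {"method": "arm_command", "body": {
  "targets": "0 0 0 0 -0.1 0 0; 0 0 0 0 -0.1 0 0"
}}

```text
time: 8.35
tool_pos: [0.4654, 0.0962, 0.0696]
ee_rot: [[-0.932, -0.362, -0.001], [-0.362, 0.932, 0.003], [-0.0, 0.003, -1.0]]
ft_force: [-4.0, 8.0, 7.1]
width: 0.0092
```

>>> {"method": "arm_command", "body": {
  "targets": "0 0 0 0 -0.05 0 0; 0 0 0 0 -0.1 0 0"
}}

```text
time: 8.55
tool_pos: [0.4655, 0.0959, 0.0696]
ee_rot: [[-0.932, -0.362, -0.001], [-0.362, 0.932, 0.004], [-0.0, 0.005, -1.0]]
ft_force: [-6.0, 12.6, 7.8]
width: 0.0091
```

```bash
python3 g.py
```

```text
t 8.55 tcp [0.4655 0.0959 0.0696] fix [-0.6 97.5 69.6] yaw_fix -179.6 F [-6.  12.6  7.8] Ffix [-1.1 13.9  7.8] w 0.0091
j [-0.08 -0.24 -0.55  1.27  0.   -0.45]
```

>>> {"method": "arm_command", "body": {
  "targets": "0 0 0 0 0 0 0.6; 0 0 0 0 0 0 0.6; 0 0 0 0 0 0 0.6; 0 0 0 0 0 0 0.6; 0 0 0 0 0 -5 0.6; 0 0 0 0 0 -10 0; 0 0 0 0 0 -15 0; 0 0 0 0 0 -19 0"
}}

```text
time: 9.35
tool_pos: [0.4665, 0.0939, 0.2623]
ee_rot: [[-0.933, -0.361, 0.002], [-0.361, 0.933, -0.0], [-0.002, -0.001, -1.0]]
ft_force: [1.6, -0.5, 1.0]
width: 0.0081
```

```bash
python3 g.py 0 -75 240 180
python3 - <<'E'
from h import *
im=snapshot("scene");cv2.imwrite("pics/s6.png",cv2.resize(im[130:270,230:400,::-1],None,fx=4,fy=4,interpolation=cv2.INTER_CUBIC))
cs=calibration("scene");p=np.load("fix.npy")
for n in ("bail_bar","lever_tip"):
    for d in tip_of("scene",n)[:1]: print(n,d,onaxis(p,cs,d['position'])*1000)
E
```

```text
t 9.35 tcp [0.4665 0.0939 0.2623] fix [ -0.4  95.3 262.3] yaw_fix -179.7 F [ 1.6 -0.5  1. ] Ffix [ 1.3 -1.1  1. ] w 0.0081
j [-0.08 -0.27 -0.22  1.62 -0.   -0.45]
rot [-0.0011  0.0019  0.0048] shift cm [  0.04 -17.02   2.25]
bail_bar {'position': [292.9, 138.5], 'p': 0.78} [  0.         -50.8148878  182.70535759]
lever_tip {'position': [293.2, 155.1], 'p': 0.72} [  0.         -46.92263297 138.32547594]
```

View pics/s6.png

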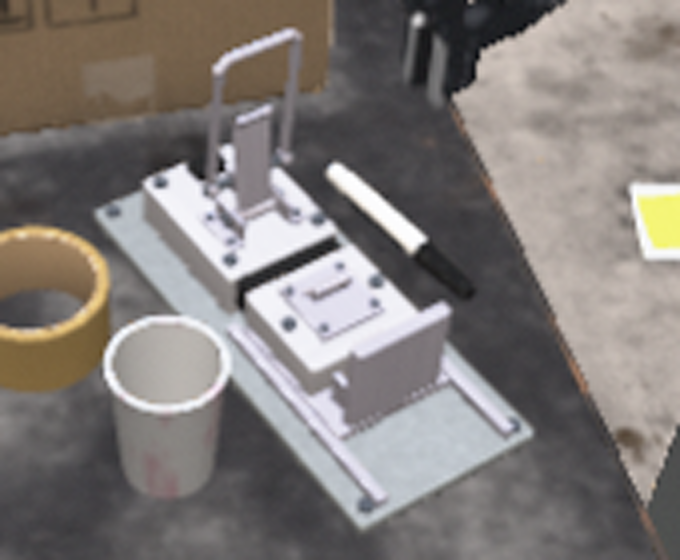

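>>> {"method": "arm_command", "body": {
  "targets": "0 0 0 0 -4.5 0 0; 0 0 0 0 -9 0 0; 0 0 0 0 -13.5 0 0; 0 0 0 0 -18 0 0; 0 0 0 0 -18 3 0; 0 0 0 0 -18 6 0; 0 0 0 0 -18 9 0; 0 0 0 0 -18 9.6 0"
}}

```text
time: 10.3
tool_pos: [0.5287, -0.0731, 0.1582]
ee_rot: [[-0.933, -0.36, -0.007], [-0.361, 0.933, 0.003], [0.005, 0.005, -1.0]]
ft_force: [-0.5, 0.6, -0.1]
width: 0.0001
```

```bash
python3 - <<'E'
from h import *
im=snapshot("scene");cv2.imwrite("pics/s7.png",cv2.resize(im[80:250,200:400,::-1],None,fx=3.5,fy=3.5,interpolation=cv2.INTER_CUBIC))
E
python3 g.py 0 0 166 180
```

```text
t 10.35 tcp [ 0.5292 -0.0731  0.1595] fix [ -1.4 -83.2 159.5] yaw_fix -179.7 F [0.3 0.5 0.1] Ffix [0.4 0.3 0.1] w -0.0002
j [-0.38 -0.09 -0.25  1.42 -0.   -0.75]
rot [ 0.0039 -0.0044  0.0048] shift cm [-0.17  8.32 -0.62]
```

View pics/s7.png

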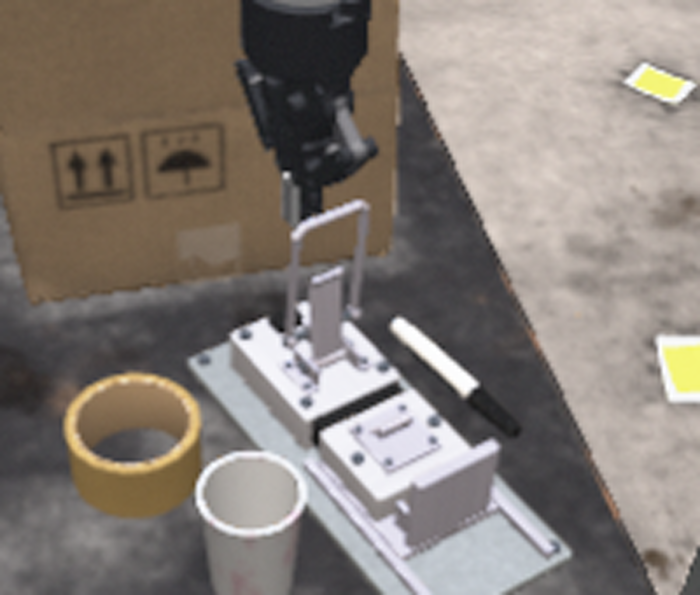

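Run:
```python
from h import *
cs=calibration("scene");p=np.load("fix.npy")
for q in ([0,-83,148],[0,-47,185],[0,-83,170]): print(q,(proj(cs,fw(p,np.array(q)/1000))[0]-[200,80])*3.5)
```

```text
[0, -83, 148] [295.99574627 220.82704601]
[0, -47, 185] [328.69488257 205.0794675 ]
[0, -83, 170] [296.61747638 193.81365728]
```

>>> {"method": "arm_command", "body": {
  "targets": "0 0 0 0 1 -0.3 0; 0 0 0 0 2 -0.6 0; 0 0 0 0 3 -0.6 0; 0 0 0 0 4 -0.6 0; 0 0 0 0 5 -0.6 0; 0 0 0 0 5.7 -0.6 0; 0 0 0 0 6.2 -0.6 0; 0 0 0 0 6.5 -0.6 0"
}}

```text
time: 11.15
tool_pos: [0.5076, -0.0127, 0.1693]
ee_rot: [[-0.932, -0.361, -0.0], [-0.361, 0.932, -0.0], [0.0, -0.0, -1.0]]
ft_force: [-0.3, -0.3, 0.5]
width: 0.0
```

```bash
python3 - <<'E'
from h import *
im=snapshot("scene");cv2.imwrite("pics/s8.png",cv2.resize(im[80:250,200:400,::-1],None,fx=3.5,fy=3.5,interpolation=cv2.INTER_CUBIC))
E
python3 g.py 0 0 166 180
```

```text
t 11.2 tcp [ 0.5075 -0.0126  0.1693] fix [ -0.  -18.9 169.3] yaw_fix -179.7 F [-0.8  0.5  0.8] Ffix [-0.6  0.8  0.8] w -0.0001
j [-0.28 -0.18 -0.31  1.44 -0.   -0.65]
rot [ 0.0001 -0.0001  0.0052] shift cm [-0.01  1.89  0.33]
```

View pics/s8.png

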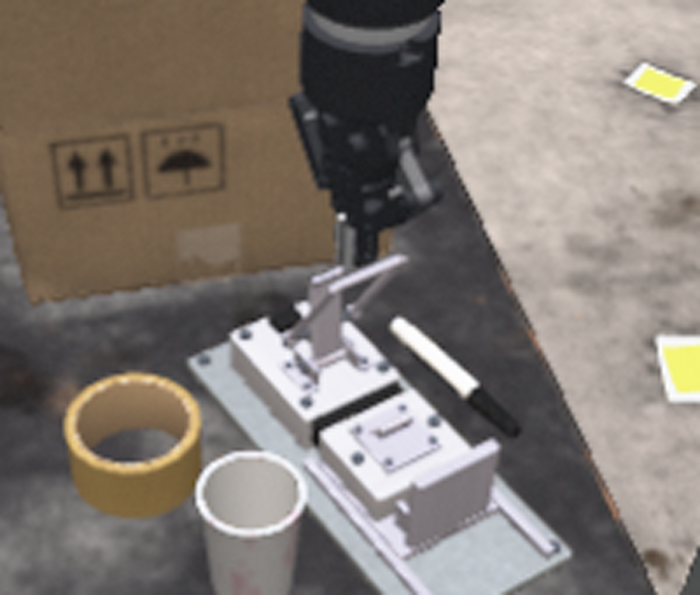

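>>> {"method": "arm_command", "body": {
  "targets": "0 0 0 0 0.8 0 0; 0 0 0 0 1 0 0; 0 0 0 0 1 0 0; 0 0 0 0 0 0 0; 0 0 0 0 -1 -1 0"
}}

```text
time: 11.7
tool_pos: [0.5111, -0.0232, 0.1784]
ee_rot: [[-0.933, -0.361, -0.002], [-0.361, 0.933, 0.0], [0.002, 0.001, -1.0]]
ft_force: [-1.2, 0.6, -0.3]
width: -0.0002
```

```bash
python3 - <<'E'
from h import *
im=snapshot("scene");cv2.imwrite("pics/s9.png",cv2.resize(im[120:250,240:380,::-1],None,fx=4.5,fy=4.5,interpolation=cv2.INTER_CUBIC))
cs=calibration("scene");p=np.load("fix.npy")
for n in ("bail_bar","lever_tip"):
    for d in tip_of("scene",n)[:1]: print(n,d,onaxis(p,cs,d['position'])*1000)
E
python3 g.py 0 0 166 180
```

```text
bail_bar {'position': [315.8, 203.2], 'p': 0.48} [ 0.         49.22590897 66.52131177]
lever_tip {'position': [292.5, 157.4], 'p': 0.85} [  0.         -49.26244062 129.80411446]
t 11.85 tcp [ 0.5122 -0.0237  0.1803] fix [  0.3 -31.  180.3] yaw_fix -179.8 F [ 0.3 -0.3 -1.1] Ffix [ 0.2 -0.4 -1.1] w -0.0
j [-0.3  -0.17 -0.28  1.46 -0.   -0.67]
rot [-0.001   0.0011  0.0033] shift cm [0.03 3.1  1.43]
```

View pics/s9.png

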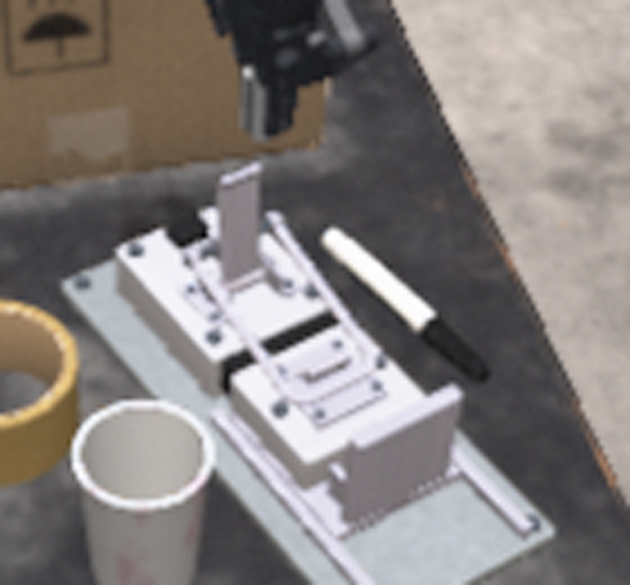

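```bash
python3 - <<'E'
from h import *
cs=calibration("scene");p=np.load("fix.npy")
print(onaxis(p,cs,(315.1,206.2))*1000)
for q in ([0,49,54],[0,38,62],[0,45,54],[20,49,54],[-20,49,54]): print(q,(proj(cs,fw(p,np.array(q)/1000))[0]-[240,120])*4.5)
E
python3 g.py 0 -25 170 180
```

```text
[ 0.         47.96920899 55.27904908]
[0, 49, 54] [338.95155588 390.87047862]
[0, 38, 62] [327.42553419 366.66585979]
[0, 45, 54] [334.33814835 385.93228123]
[20, 49, 54] [306.73873482 406.50588288]
[-20, 49, 54] [370.65540751 375.4808975 ]
t 11.85 tcp [ 0.5122 -0.0237  0.1803] fix [  0.3 -31.  180.3] yaw_fix -179.8 F [ 0.3 -0.3 -1.1] Ffix [ 0.2 -0.4 -1.1] w -0.0
j [-0.3  -0.17 -0.28  1.46 -0.   -0.67]
rot [-0.001   0.0011  0.0033] shift cm [0.03 0.6  1.03]
```

>>> {"method": "arm_command", "body": {
  "targets": "0 0 0 0 0.8 1 0; 0 0 0 0 0.8 3 0; 0 0 0 0 0.8 4.5 0; 0 0 0 0 0.8 5.4 0; 0 0 0 0 0.8 5.4 0"
}}

```text
time: 12.35
tool_pos: [0.5074, -0.0146, 0.1235]
ee_rot: [[-0.933, -0.361, -0.003], [-0.361, 0.933, 0.001], [0.002, 0.002, -1.0]]
ft_force: [0.3, 0.0, 0.5]
width: 0.0001
```

```bash
python3 - <<'E'
from h import *
im=snapshot("scene");cv2.imwrite("pics/s10.png",cv2.resize(im[120:250,240:380,::-1],None,fx=4.5,fy=4.5,interpolation=cv2.INTER_CUBIC))
im=snapshot("wrist");cv2.imwrite("pics/w10.png",im[:,:,::-1])
E
python3 g.py 0 -34 126 180
python3 - <<'E'
import numpy as np
for r in (60,):
  for th in (83,75,68,60,50,40,30,20,15,12,8,5,3,0):
    a=np.radians(th);print(th,round(-45-r*np.cos(a)+4*np.sin(a)+13,1),round(55+r*np.sin(a)+4*np.cos(a)+11,1))
E
```

```text
t 12.45 tcp [ 0.5085 -0.015   0.1255] fix [  0.  -21.5 125.5] yaw_fix -179.7 F [-0.3  1.1 -0.1] Ffix [ 0.1  1.1 -0.1] w -0.0002
j [-0.29 -0.17 -0.38  1.36 -0.   -0.66]
rot [-0.0001  0.      0.0049] shift cm [ 0.01 -1.25 -0.05]
83 -35.3 126.0
75 -43.7 125.0
68 -50.8 123.1
60 -58.5 120.0
50 -67.5 114.5
40 -75.4 107.6
30 -82.0 99.5
20 -87.0 90.3
15 -88.9 85.4
12 -89.9 82.4
8 -90.9 78.3
5 -91.4 75.2
3 -91.7 73.1
0 -92.0 70.0
```

View pics/s10.png

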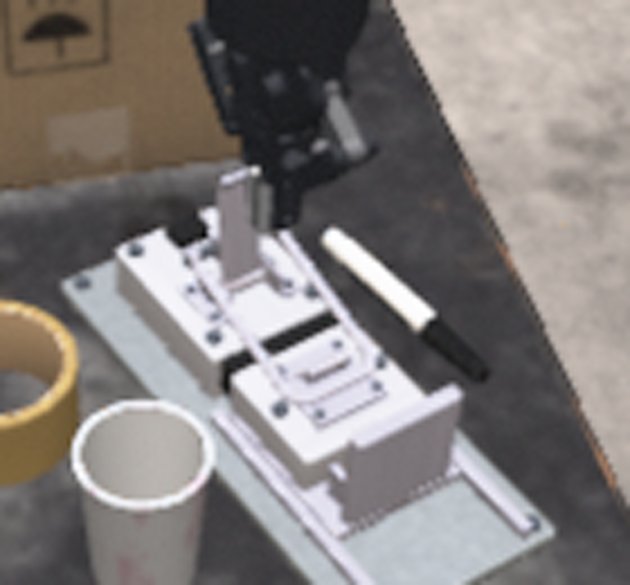

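View pics/w10.png

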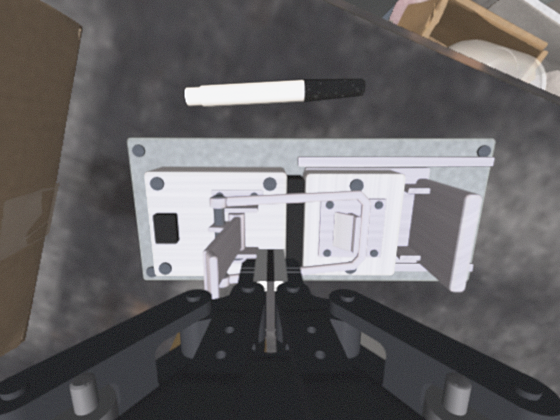

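Run:
```python
from h import *
cs=calibration("scene");cw=calibration("wrist");p=np.load("fix.npy")
for q in ([0,-21,114],[11,-21,114],[-11,-21,114],[0,-49,125],[12,-49,125],[-12,-49,125]): print(q,((proj(cs,fw(p,np.array(q)/1000))[0]-[240,120])*4.5).round(),proj(cw,fw(p,np.array(q)/1000))[0].round())
```

```text
[0, -21, 114] [266. 224.] [272. 266.]
[11, -21, 114] [248. 232.] [272. 285.]
[-11, -21, 114] [284. 216.] [272. 246.]
[0, -49, 125] [236. 176.] [213. 276.]
[12, -49, 125] [216. 184.] [214. 298.]
[-12, -49, 125] [256. 168.] [212. 253.]
```

```bash
python3 - <<'E'
from h import *
im=snapshot("scene");cv2.imwrite("pics/s11.png",cv2.resize(im[145:190,275:325,::-1],None,fx=12,fy=12,interpolation=cv2.INTER_CUBIC))
E
python3 g.py
```

```text
t 12.5 tcp [ 0.5089 -0.0151  0.1259] fix [  0.3 -21.7 125.9] yaw_fix -179.7 F [0.2 0.3 0.4] Ffix [0.3 0.2 0.4] w -0.0002
j [-0.29 -0.17 -0.38  1.36 -0.   -0.66]
```

View pics/s11.png

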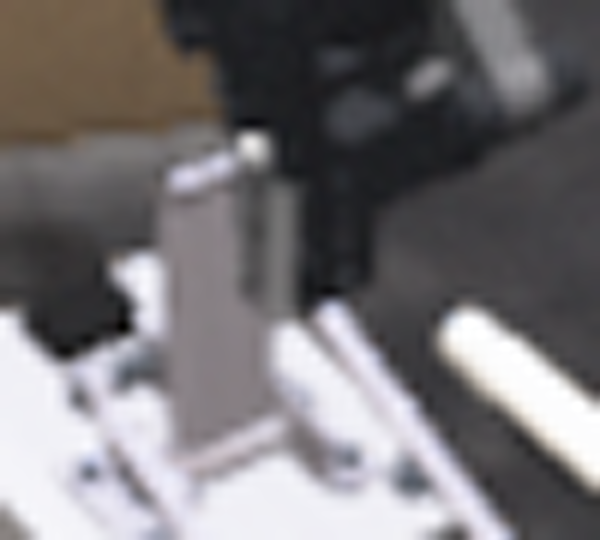

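>>> {"method": "arm_command", "body": {
  "targets": "0 0 0 0 -0.7 0 0; 0 0 0 0 -1.4 0 0; 0 0 0 0 -2.2 0.1 0; 0 0 0 0 -2.9 0.3 0; 0 0 0 0 -3.3 0.4 0"
}}

```text
time: 13.0
tool_pos: [0.5207, -0.0464, 0.1212]
ee_rot: [[-0.933, -0.36, 0.0], [-0.36, 0.933, 0.001], [-0.0, 0.001, -1.0]]
ft_force: [-1.1, 4.1, 2.1]
width: 0.0001
```

```bash
python3 - <<'E'
from h import *
im=snapshot("scene");cv2.imwrite("pics/s12.png",cv2.resize(im[120:250,240:380,::-1],None,fx=4.5,fy=4.5,interpolation=cv2.INTER_CUBIC))
E
python3 g.py
```

```text
t 13.05 tcp [ 0.5207 -0.0466  0.121 ] fix [ 1.00e-01 -5.54e+01  1.21e+02] yaw_fix -179.8 F [-0.7  2.2  0.5] Ffix [0.1 2.3 0.5] w 0.0004
j [-0.34 -0.12 -0.35  1.35  0.   -0.71]
```

View pics/s12.png

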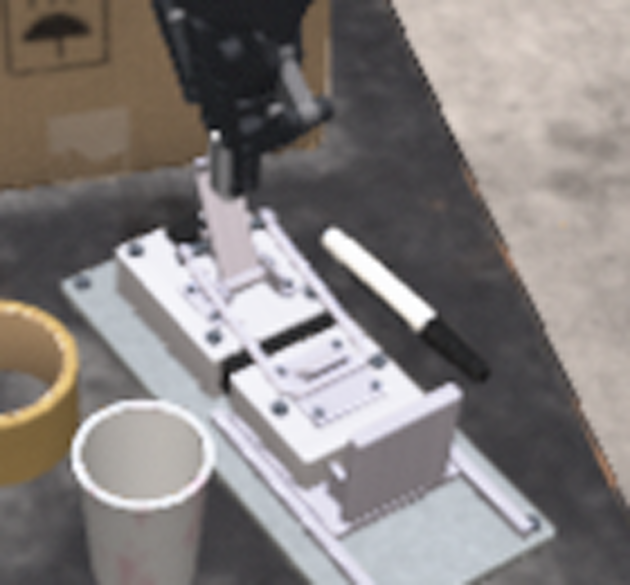

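>>> {"method": "arm_command", "body": {
  "targets": "0 0 0 0 -0.6 0.25 0; 0 0 0 0 -1.2 0.6 0; 0 0 0 0 -1.6 0.95 0; 0 0 0 0 -2 1.3 0"
}}

```text
time: 13.45
tool_pos: [0.5277, -0.0645, 0.1082]
ee_rot: [[-0.933, -0.361, 0.0], [-0.361, 0.933, 0.0], [-0.0, 0.0, -1.0]]
ft_force: [-2.9, 4.8, 7.4]
width: -0.0
```

```bash
python3 - <<'E'
from h import *
im=snapshot("scene");cv2.imwrite("pics/s13.png",cv2.resize(im[120:250,240:380,::-1],None,fx=4.5,fy=4.5,interpolation=cv2.INTER_CUBIC))
E
python3 g.py
```

```text
t 13.5 tcp [ 0.5278 -0.065   0.1077] fix [  0.3 -75.1 107.7] yaw_fix -179.7 F [-0.   4.1  5. ] Ffix [1.4 3.8 5. ] w 0.0001
j [-0.37 -0.08 -0.34  1.32  0.   -0.74]
```

View pics/s13.png

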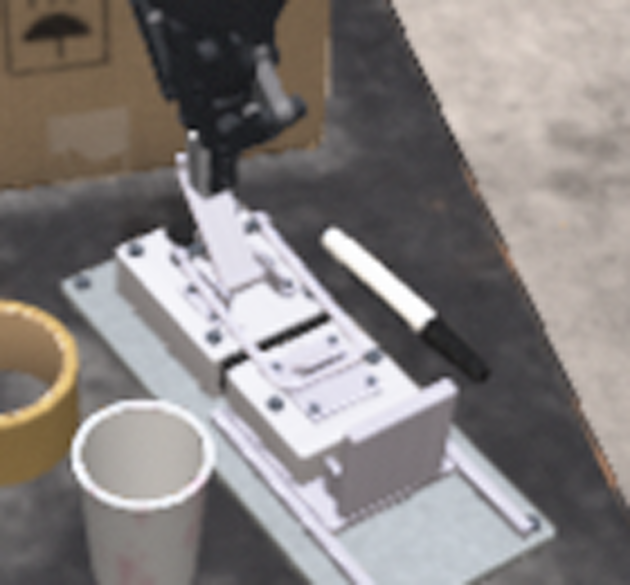

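>>> {"method": "arm_command", "body": {
  "targets": "0 0 0 0 -0.4 0.4 0; 0 0 0 0 -0.7 0.8 0; 0 0 0 0 -0.95 1.25 0; 0 0 0 0 -1.2 1.7 0"
}}

```text
time: 13.9
tool_pos: [0.5324, -0.0766, 0.0916]
ee_rot: [[-0.933, -0.361, 0.001], [-0.361, 0.933, -0.002], [-0.0, -0.002, -1.0]]
ft_force: [-1.1, 0.2, 4.6]
width: -0.0001
```

>>> {"method": "arm_command", "body": {
  "targets": "0 0 0 0 -0.1 0.3 0; 0 0 0 0 -0.2 0.5 0"
}}

```text
time: 14.1
tool_pos: [0.5331, -0.0783, 0.0863]
ee_rot: [[-0.933, -0.36, 0.001], [-0.36, 0.933, -0.001], [-0.0, -0.001, -1.0]]
ft_force: [-0.0, -0.9, 3.3]
width: 0.0002
```

```bash
python3 g.py
```

```text
t 14.1 tcp [ 0.5331 -0.0783  0.0863] fix [  0.4 -89.4  86.3] yaw_fix -179.7 F [-0.  -0.9  3.3] Ffix [-0.3 -0.8  3.3] w 0.0002
j [-0.39 -0.05 -0.35  1.28 -0.   -0.76]
```

>>> {"method": "arm_command", "body": {
  "targets": "0 0 0 0 -0.1 0.4 0; 0 0 0 0 -0.2 0.8 0; 0 0 0 0 -0.2 1.2 0; 0 0 0 0 -0.2 1.3 0"
}}

```text
time: 14.5
tool_pos: [0.5327, -0.079, 0.0721]
ee_rot: [[-0.933, -0.361, -0.002], [-0.361, 0.933, 0.001], [0.001, 0.001, -1.0]]
ft_force: [-0.2, -0.3, 0.1]
width: -0.0006
```

```bash
python3 - <<'E'
from h import *
im=snapshot("scene");cv2.imwrite("pics/s14.png",cv2.resize(im[120:250,240:380,::-1],None,fx=4.5,fy=4.5,interpolation=cv2.INTER_CUBIC))
E
python3 g.py
```

```text
t 14.55 tcp [ 0.5328 -0.0791  0.0723] fix [ -0.1 -90.   72.3] yaw_fix -179.7 F [ 0.6  0.3 -0.2] Ffix [ 0.7  0.1 -0.2] w -0.0003
j [-0.39 -0.04 -0.36  1.25  0.   -0.76]
```

View pics/s14.png

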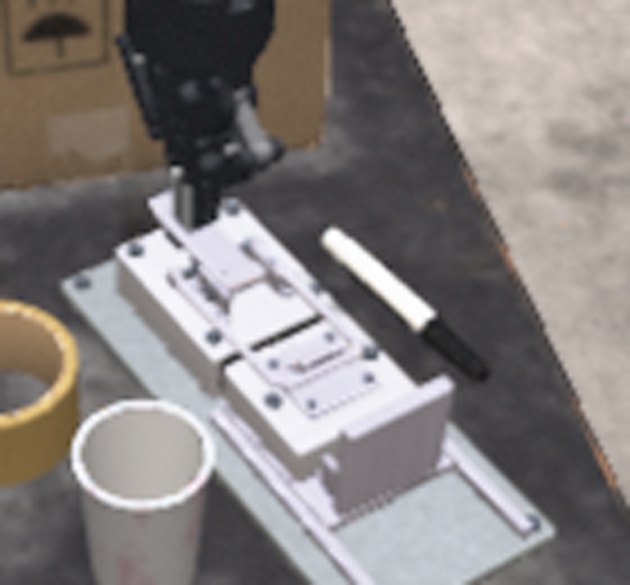

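>>> {"method": "arm_command", "body": {
  "targets": "0 0 0 0 0 0.15 0; 0 0 0 0 0 0.25 0; 0 0 0 0 0 0.25 0"
}}

```text
time: 14.85
tool_pos: [0.5334, -0.0794, 0.0707]
ee_rot: [[-0.933, -0.361, -0.0], [-0.361, 0.933, -0.0], [0.0, 0.0, -1.0]]
ft_force: [0.1, -0.0, -0.4]
width: -0.0
```

```bash
python3 g.py
```

```text
t 14.85 tcp [ 0.5334 -0.0794  0.0707] fix [  0.3 -90.5  70.7] yaw_fix -179.7 F [ 0.1 -0.  -0.4] Ffix [ 0.1 -0.1 -0.4] w -0.0
j [-0.39 -0.04 -0.36  1.25 -0.   -0.76]
```

>>> {"method": "arm_command", "body": {
  "targets": "0 0 0 0 0 0.1 0; 0 0 0 0 0 0.2 0; 0 0 0 0 0 0.2 0"
}}

```text
time: 15.15
tool_pos: [0.5336, -0.0795, 0.0692]
ee_rot: [[-0.933, -0.361, 0.0], [-0.361, 0.933, -0.0], [-0.0, -0.0, -1.0]]
ft_force: [-0.6, -0.2, 4.0]
width: -0.0001
```

```bash
python3 g.py
```

```text
t 15.15 tcp [ 0.5336 -0.0795  0.0692] fix [  0.5 -90.7  69.2] yaw_fix -179.7 F [-0.6 -0.2  4. ] Ffix [-0.6  0.1  4. ] w -0.0001
j [-0.39 -0.04 -0.36  1.24 -0.   -0.76]
```

>>> {"method": "arm_command", "body": {
  "targets": "0 0 0 0 0 -2 0; 0 0 0 0 0 -6 0; 0 0 0 0 0 -11 0; 0 0 0 0 0 -16 0; 0 0 0 0 0 -18 0; 0 0 0 0 0 -18 0; 0 0 0 0 0 -18 0"
}}

```text
time: 15.85
tool_pos: [0.5335, -0.0795, 0.2484]
ee_rot: [[-0.933, -0.361, 0.0], [-0.361, 0.933, -0.0], [-0.0, -0.0, -1.0]]
ft_force: [0.0, 1.0, -1.0]
width: -0.0001
```

```bash
python3 - <<'E'
from h import *
p=np.load("fix.npy")
im=snapshot("scene");cv2.imwrite("pics/s15.png",cv2.resize(im[120:250,240:380,::-1],None,fx=4.5,fy=4.5,interpolation=cv2.INTER_CUBIC))
cs=calibration("scene")
for n in ("bail_bar","lever_tip","scoop_cup","marker","tape_spare"):
    for d in tip_of("scene",n)[:1]: print(n,d,onaxis(p,cs,d['position'])*1000)
im=snapshot("wrist");c=calibration("wrist");cv2.imwrite("pics/w15.png",im[:,:,::-1])
for n in ("bail_bar","lever_tip"):
    for d in tip_of("wrist",n)[:1]: print(n,d,onz(p,c,d['position'],.055)*1000)
E
python3 g.py
```

```text
bail_bar {'position': [314.0, 199.8], 'p': 0.64} [ 0.         41.71683591 70.95938374]
lever_tip {'position': [277.6, 163.9], 'p': 0.56} [   0.         -111.96497808   62.64324188]
scoop_cup {'position': [272.5, 245.0], 'p': 0.75} [-5.55111512e-14 -1.38893549e+02 -3.03638366e+02]
marker {'position': [327.4, 189.8], 'p': 0.77} [  0.          81.23447948 137.07015047]
tape_spare {'position': [238.5, 210.3], 'p': 0.83} [   0.         -372.91071372 -358.8370372 ]
bail_bar {'position': [380.8, 193.5], 'p': 0.97} [-1.29464511 30.35331859 55.        ]
lever_tip {'position': [249.0, 194.4], 'p': 0.67} [   0.17825374 -113.55801132   55.        ]
t 16.3 tcp [ 0.5333 -0.0794  0.2484] fix [ 2.000e-01 -9.040e+01  2.484e+02] yaw_fix -179.7 F [-0.4  0.3 -0.2] Ffix [-0.3  0.4 -0.2] w -0.0003
j [-0.39 -0.08 -0.08  1.57 -0.   -0.76]
```

View pics/s15.png

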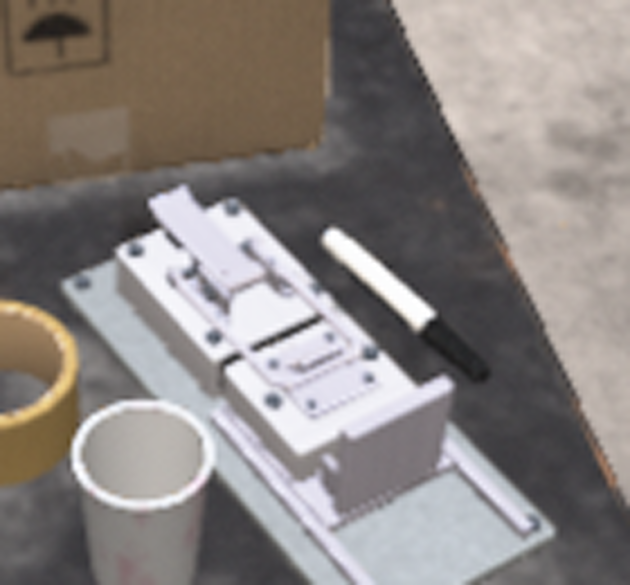

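View pics/w15.png

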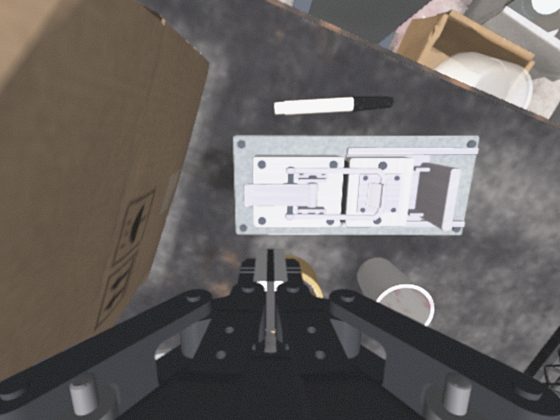

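```bash
python3 -c "
from workcell import *
print(job_done())"
```

```text
the job is handed in; nothing more can be done
None
```

The mould is closed and handed in at about 16.3 s of the 70 s allowed, though `job_done()` gives no verdict.

- **Carriage:** I gripped the push plate and slid the carriage in. I stopped when the push rose from about 6 N of friction to about 14 N, which puts roughly 8 N on the seal against the 18 N limit.
- **Bail:** I swung it over with closed fingertips. The cross bar came to rest behind the keeper tooth at about z 55 mm while the lever still stood open.
- **Lever:** I pushed the tip round its arc. The wrist force stayed under about 10 N at every reading, and it went to zero past dead centre as the lever snapped down.

**Last checks:**
- A light touch of about 4 N met the lever's top at about z 58–59 mm, which is flat.
- The pictures show the lever flat and the cross bar hooked at about y 30 mm, behind the tooth. They also show the seal squeezed by about 7 mm, so I estimate about 50 N on it; I could not measure the clamp force directly.
- The cup, marker and tape roll are within about 3 px of where they started. I did not re-check the two bottles, but the arm never went near them.
- The robot stands clear, with the gripper at z 0.25 m.

**Disagreement:** in the scene picture the network placed the cross bar about 15 mm too high, at z 71 mm. It was marking the tooth area, as it had done earlier. The wrist picture and my own reading of the image both contradict it.

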